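Take a transit canister apart and register the refill for labelling

TASK

Take the bolted-down transit canister apart: twist its white lid anticlockwise as far as it goes, without forcing it, lift it off and set it down right way up on the green mat, then lift out the blue inner cap and set it down right way up on the mat as well. Then take out the square refill, stand it on the grey labelling jig and push it fully home and square against both red stops. Let nothing fall, and leave the bottles, jars, carton, label roll and leaflets where they are.

Things in the scene. Friction and masses are not known exactly. Their poses are not given: they have to be found in the camera images.
- canister: (All sizes in mm.) Round aluminium canister on a 140 x 140 x 8 dark steel plate bolted to the bench. Origin: centre of the plate's underside (bench level), on the canister's axis, z up. Inside floor at z 14, inner diameter 80. Outer diameter 110 up to a flat shoulder at z 50, on which the lid's rim rests; neck of diameter 84 above it. Its yaw tells nothing of where the lock opens.
- canister_rim (a point): Centre of the canister's open mouth, 68 above the bench, inside the lid at the start. Outside the neck is a hidden twist lock: a flange (diameter 97, 57 to 61 above the bench) with two gaps half a turn apart, and a solid stop at the anticlockwise end of each gap. Where the gaps lie does not show from outside.
- lid: White lid, inverted cup 107 dia x 60 tall, orange bar on top. Origin: centre of its open rim (underside), z up; the bar runs along x. 0.1 to 0.25 kg. Locked at the start by two lugs under the flange, with 3 mm of vertical play. Turned anticlockwise (from above) 25 to 65 degrees, differing each time, it meets a hard stop; there, or up to 10 degrees before it, it lifts straight off.
- lid_grip (a point): Centre of the lid's bar, 72 above the lid's rim. The bar is 56 long (x) x 16 wide (y) x 24 tall. The lid turns with little moment (under 0.3 N m) if not pressed down; the stop is felt as a sharp rise (0.8 N m is plenty). Pulling or twisting the locked lid with more than 120 N between lid and canister is forcing it.
- cap: Blue protective inner cap, upside-down cup 76 dia x 66 tall, standing on the canister's floor over the refill, under the lid; white round knob on top, 24 dia x 24 tall (z 66 to 90). Origin: centre of its open underside, z up. Loose, about 2 mm of play all round. Mass 0.05 to 0.12 kg.
- refill: Square white refill 46 x 46 x 34 with a brass band, standing loose on the canister's floor under the cap; brass bar grip on top, 36 long (along its x) x 14 wide (y) x 24 tall (z 34 to 58). Origin: centre of its underside, z up. Mass 0.12 to 0.25 kg.
- mat: Flat green mat fixed to the bench, 260 (x) x 150 (y) x 3 thick. Origin: centre of its underside, z up. Room for lid and cap side by side along x.
- jig: Grey labelling jig fixed to the bench, plate 160 x 160 x 6, with two red stop rails 12 thick and 14 high above the plate, whose inner faces look to the jig's -x and -y and meet in a square corner. Origin: centre of the plate's underside, z up.
- jig_corner (a point): Corner where the inner faces of the jig's two stops meet, at the level of the plate's top (55, 55, 6 in the jig's frame), axes as the jig: the stops' faces are its planes x = 0 and y = 0, the plate lies on the -x, -y side. The refill fully home has its centre at (-23, -23, 0) here, with its sides parallel to x and y.
- amber_bottle: Bystander: small amber glass bottle with a gold cap, 32 dia x 85 tall. Origin: centre of its underside. Leave it alone.
- clear_bottle: Bystander: small clear glass bottle with a silver cap, 32 dia x 85 tall. Origin: centre of its underside. Leave it alone.
- cream_jar: Bystander: white jar with a gold lid, 54 dia x 42 tall. Origin: centre of its underside. Leave it alone.
- silver_jar: Bystander: clear jar with a silver lid, 54 dia x 42 tall. Origin: centre of its underside. Leave it alone.
- perfume_carton: Bystander: upright cream paper carton 50 x 50 x 90 tall. Origin: centre of its underside. Leave it alone.
- label_roll: Bystander: white roll of labels lying flat, 76 dia x 35 tall. Origin: centre of its underside. Leave it alone.
- leaflet_stack: Bystander: paper stack 130 x 100 x 30 tall. Origin: centre of its underside. Leave it alone.

How it is judged:
By the outcome, as a careful person would: the job done as asked, in the order asked, and still so for the second after the job is handed in, with the robot touching nothing.
It also fails if it takes over 72 s, if anything falls off the work surface, if the arm or the gripper's body presses on something with over 40 N, if the wrist force passes 120 N, or if a joint passes its speed limit or range.

ROBOT

A 6-joint arm with a two-finger parallel gripper is mounted at the origin on the work surface. World frame = base frame: x ahead of the robot, y to its left, z up, the work surface at z = 0. Lengths are in mm, angles in rad, forces in N, time in s.
With the tool pointing down it reaches from about 275 to 750 mm from the base axis. Payload 10.2 kg.
Tool frame: the origin (TCP) lies at the centre of the arm's flange, where the gripper is bolted on; the fingertips stand 173 mm ahead of it and the grasp point (between the pads) lies 155 mm ahead of it; z points along the fingers, y is the line along which they close (so a half turn about z gives the same grasp; the last joint's range is limited). The gripper opens to 85 mm and grips with 20 to 120 N. Pads are 22 mm wide; open, the fingers measure 114 mm over their backs; the gripper's body (76 mm by 85 mm) begins 54 mm behind the grasp point. The pads swing forward as they close: fully open they stand 13 mm farther back than shut.
Start: joints at [-1.524, 0.313, 1.498, -0, 1.331, -0.223], TCP at [139.92, -506.019, 404.694] pointing down, gripper open.
Joint ranges: [-2.94, 2.94], [-0.97, 2.17], [0.19, 2.56], [-1.23, 4.37], [0.02, 3.11], [-2.88, 2.88]. Speed limits (rad/s): [2.39, 2.39, 3.01, 3.14, 3.14, 3.14].

INTERFACE

Orientations are given as a unit quaternion [w, x, y, z].
In Python, from rig import ctrl gives the robot as it stands.
- The arm moves only by the shell command python3 steer.py 'ROWS' [OPENING] [FORCE]. ROWS is 1 to 8 rows, one to a line, with the numbers parted by commas; each row has 6 numbers: dx, dy, dz in units of 100 mm, then a rotation vector rx, ry, rz in units of 0.2 rad; each row is the pose to reach, as a shift and turn from the pose commanded when the command began, along the tool's axes at that moment; what a row does not reach only later rows make up. A row lasts 1/10 s, in which the tool goes at most 50 mm and 0.15 rad, less where a joint would pass 70% of its speed; a pose out of reach is approached as far as the arm can. OPENING is the opening from 0.0 (shut) to 1.0 (fully open), set as the command begins (- or left out keeps the last). The fingers move at their own pace and stop on an object; FORCE is the grip in N (left out, the last holds). Time passes only in rows, so rows that do not move let the fingers close. It prints the time, the measured TCP pose, the force, the opening and the grip force at its end. Input that does not fit is refused with a message, and nothing moves.
- ctrl.sense(): the state, without advancing time (a new reading comes with each control period).
- ctrl.capture(name): name is "side" or "top" or "wrist"; returns the picture (480x640x3 uint8, red, green, blue); there is no depth.
- ctrl.calibration(name): a dict with "fx", "fy", "cx", "cy" (pixels), "position" and "attitude" of the camera in the world. Camera axes: x right, y down, z forward; pixel columns grow to the right and rows downward; lengths in mm; the calibration is good to about 2 mm. A picture is of the moment at which its call begins: read the wrist's pose just before it. calibration takes no time and is no camera call; for the wrist camera it gives the pose at the moment of the call.
- ctrl.finish_job(): hands the job in; it is judged then, once.
The state is a dict: "time_s": time; "joints": joint angles; "dq": joint speeds; "tau": joint torques, N m; "eef_pos": TCP position; "ee_rot": TCP orientation; "force": force on the tool from outside, world axes, zero at the start; "wrist_torque": the same for the moment, N m; "grip_width": opening from 0.0 (shut) to 1.0 (fully open); "grip_force": force on a finger pad.
Only numpy, scipy, OpenCV 4.12 (cv2) and the standard library are available. Lean on these libraries where they do the work, as an engineer would, in place of code of your own. Each camera call takes 0.05 s, during which the arm holds its last target. There are 200 camera calls.

## Working session

There is one attempt and no reset: what is moved stays moved. The work goes in short steps, Python scripts to look and compute and a shell command to move; the robot and the scene stay as the last step left them, time stands still between calls to the robot, and variables do not carry over. Pictures are saved under pics/ and viewed, at most 10 in all, crops included, and the job is handed in when it is done.

```bash
ls; mkdir -p pics
python3 - <<'E'
from rig import ctrl
import cv2
for n in ("top","side"):
    im=ctrl.capture(n); cv2.imwrite(f"pics/{n}0.png",im[:,:,::-1]); print(ctrl.calibration(n))
s=ctrl.sense(); print(s)
E
```

```text
pics
rig.py
steer.py
{'fx': 444.44800702027254, 'fy': 444.44800702027254, 'cx': 323.21394028315336, 'cy': 235.52164370933573, 'position': array([403.2219563 ,  29.04528588, 980.16236488]), 'attitude': array([ 0.06715207, -0.70210409,  0.70578507, -0.06639188])}
{'fx': 552.4736363709909, 'fy': 552.4736363709909, 'cx': 317.979287491216, 'cy': 230.6522503065271, 'position': array([158.99374859, 604.91293462, 896.32081589]), 'attitude': array([ 0.10398202, -0.26200787,  0.89979123, -0.33303957])}
{'time_s': 0.1, 'joints': array([-1.52439300e+00,  3.13405255e-01,  1.49834405e+00, -1.88946155e-06,
        1.33100945e+00, -2.23392479e-01]), 'dq': array([ 0.00217835, -0.00060674, -0.00052851, -0.00222333, -0.00104368,
        0.00138511]), 'tau': array([ 2.90333104e-03, -4.12900579e+01, -2.60139388e+01, -1.51718682e-04,
        3.04970876e-03,  6.09856954e-06]), 'eef_pos': array([ 139.92127071, -505.98158203,  404.19287494]), 'ee_rot': array([-5.80850293e-04,  9.90914869e-01,  1.34489343e-01,  5.06155291e-05]), 'force': array([-0.36251269,  0.06978376, -0.49706345]), 'wrist_torque': array([-0.0028802 ,  0.01026676, -0.01390692]), 'grip_force': 0.0, 'grip_width': 0.9965522519461919}
```

View pics/top0.png

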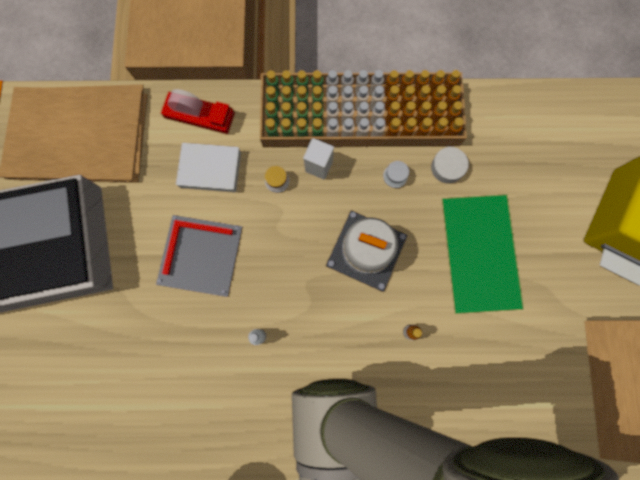

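View pics/side0.png

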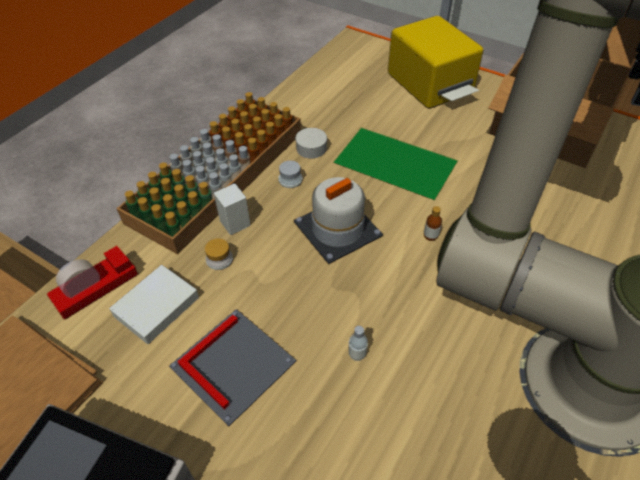

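Top view: the canister plate is centred near (367,250) with the orange bar at (374,241). The mat is at (482,254), and the jig is at (200,255) with its red corner at (175,222). The amber bottle at (413,332) and the clear one at (257,337) are nearest the paths. The side view agrees with this layout.

```bash
cat > h.py <<'E'
import numpy as np, cv2
from scipy.spatial.transform import Rotation as R
from rig import ctrl
def rot(q): return R.from_quat([q[1],q[2],q[3],q[0]]).as_matrix()
def ray(cal,uv,z):
    uv=np.atleast_2d(np.array(uv,float)); d=np.c_[(uv[:,0]-cal['cx'])/cal['fx'],(uv[:,1]-cal['cy'])/cal['fy'],np.ones(len(uv))]@rot(cal['attitude']).T
    p=np.array(cal['position']); return p+d*((z-p[2])/d[:,2])[:,None]
def mask(im,lo,hi,box=None):
    m=cv2.inRange(cv2.cvtColor(im,cv2.COLOR_RGB2HSV),lo,hi)
    if box: k=np.zeros_like(m); x0,y0,x1,y1=box; k[y0:y1,x0:x1]=1; m=m*k
    return m
def big(m): return max(cv2.findContours(m,cv2.RETR_EXTERNAL,cv2.CHAIN_APPROX_NONE)[0],key=cv2.contourArea)
def rect(c,cal,z):   # min-area rect of a contour seen on plane z: centre, size, long-axis angle
    w=ray(cal,c.reshape(-1,2),z)[:,:2].astype(np.float32); (x,y),(a,b),t=cv2.minAreaRect(w)
    if a<b: a,b,t=b,a,t+90
    return np.round([x,y,a,b,(t+90)%180-90],1)
def yaw(): # heading of tool's y (closing line) in world, deg
    M=rot(ctrl.sense()['ee_rot']); return np.degrees(np.arctan2(M[1,1],M[0,1]))
def togo(xy,zgrasp,closedeg):
    """tool-axis shift & turn from present pose so grasp pt at xy,z, closing line at closedeg (mod 180)"""
    s=ctrl.sense(); M=rot(s['ee_rot']); d=np.array([xy[0],xy[1],zgrasp+155])-s['eef_pos']
    t=(closedeg-yaw()+90)%180-90   # world turn; about tool z sign is flipped
    print('shift',np.round(M.T@d,1),'rz',np.round(-np.radians(t),3),'J6',np.round(s['joints'][5],2))
E
python3 - <<'E'
from h import *
for n,box in (("top",(330,205,410,285)),("side",(290,160,390,270))):
    im=cv2.imread(f"pics/{n}0.png")[:,:,::-1].copy(); cal=ctrl.calibration(n)
    print(n)
    print(' bar',rect(big(mask(im,(5,180,120),(22,255,255),box)),cal,134))
    print(' mat',rect(big(mask(im,(50,150,50),(75,255,255))),cal,3))
    rb=(150,205,250,300) if n=='top' else (160,300,300,420)
    m=mask(im,(0,180,80),(4,255,255),rb)|mask(im,(174,180,80),(180,255,255),rb); c=big(m)
    hull=cv2.approxPolyDP(c,2.5,True); print(' red',np.c_[hull.reshape(-1,2),ray(cal,hull.reshape(-1,2),20)[:,:2].round(1)])
    if n=='top':
        pb=(325,205,410,295); p=mask(im,(0,0,20),(180,140,95),pb); print(' plate',rect(cv2.convexHull(np.vstack([k for k in cv2.findContours(p,0,1)[0] if cv2.contourArea(k)>30])),cal,8))
        j=cv2.inRange(im,(70,70,70),(140,140,150)); k=np.zeros_like(j);k[205:300,150:250]=1
        print(' jig',rect(cv2.convexHull(np.vstack([big(j*k),c])),cal,10))
        for nm,uv,z in (('amber',(415,332),60),('clear',(257,336),60),('silver',(398,173),42),('roll',(450,164),35),('carton',(320,155),90)): print(nm,ray(cal,uv,z).round())
E
```

```text
top
 bar [554.8 -65.7  52.3  14.9  69.1]
 mat [ 550.5 -321.2  254.   143.7    3.3]
 red [[163.  272.  508.4 377.2]
 [169.  271.  510.5 364.3]
 [180.  226.  610.2 346. ]
 [231.  233.  593.8 232.7]
 [231.  230.  600.5 232.9]
 [175.  221.  621.5 357.7]]
 plate [558.6 -69.4 144.  140.1 -25. ]
 jig [547.  301.2 164.7 159.   80.1]
amber [[ 380. -155.   60.]]
clear [[373. 164.  60.]]
silver [[ 722. -136.   42.]]
roll [[ 745. -254.   35.]]
carton [[747.  35.  90.]]
side
 bar [552.7 -64.2  55.2  14.7  69.7]
 mat [ 548.3 -320.9  254.6  145.2    3.1]
 red [[234.  316.  596.7 232.5]
 [178.  361.  622.3 357.1]
 [223.  407.  502.8 379.9]
 [228.  401.  502.3 367.4]
 [188.  361.  607.5 347.7]
 [236.  319.  589.5 235.6]]
```

```bash
python3 -c "
from h import *
togo((554,-65),210,-20.6)
print(rot(ctrl.sense()['ee_rot']).round(3)); c=ctrl.calibration('wrist'); print(c, rot(ctrl.sense()['ee_rot']).T@(c['position']-ctrl.sense()['eef_pos']))"
```

```text
shift [ 516.6 -314.6   39.7] rz -0.941 J6 -0.22
[[ 0.964  0.267 -0.   ]
 [ 0.267 -0.964  0.001]
 [ 0.    -0.001 -1.   ]]
{'fx': 340.42205310266036, 'fy': 340.42205310266036, 'cx': 325.437131310773, 'cy': 236.27881867682518, 'position': array([ 211.31134202, -486.75601202,  372.82257635]), 'attitude': array([ 0.11594531,  0.78665337, -0.5998017 , -0.08928094])} [73.92378956  0.53356353 31.38867796]
```
Joint path: straight line from (140,-506) to (554,-65): fine distances (min radius?). Perpendicular distance from base to line ~ 450. fine. 605mm → 12 rows +. Let me give 8+6 rows. J1 rotates 68° over ~1.3s - ok. Rotation max .15 per row.

The rows are not in the units I measure in: shifts go in units of 100 mm and turns go in units of 0.2 rad. I convert before sending: 140 mm is 1.4, 14 mm is 0.14, -0.52 rad is -2.6.

```bash
python3 steer.py '0.35,-0.21,0.03,0,0,-0.3
0.7,-0.42,0.06,0,0,-0.65
1.05,-0.64,0.08,0,0,-0.95
1.4,-0.85,0.11,0,0,-1.3
1.75,-1.07,0.14,0,0,-1.6
2.1,-1.28,0.16,0,0,-1.9
2.45,-1.49,0.19,0,0,-2.25
2.8,-1.7,0.22,0,0,-2.6' 1; python3 -c "
from h import *
togo((554,-65),210,-20.6)"
```

```text
time_s: 0.9
eef_pos: [365.3, -266.1, 382.5]
ee_rot: [-0.0, 0.923, 0.386, -0.0]
force: [0.5, -1.0, 0.2]
grip_width: 1.001
grip_force: 0.0
shift [275.6  -6.8  17.5] rz -0.419 J6 -0.11
```

```bash
python3 steer.py '0.4,-0.01,0.03,0,0,-0.35
0.8,-0.02,0.06,0,0,-0.7
1.2,-0.03,0.08,0,0,-1.05
1.6,-0.04,0.11,0,0,-1.4
2,-0.05,0.14,0,0,-1.75
2.4,-0.06,0.17,0,0,-2.1
2.756,-0.068,0.175,0,0,-2.095
2.756,-0.068,0.175,0,0,-2.095' 0.6
python3 - <<'E'
from h import *
togo((554,-65),131,-20.6)
cal=ctrl.calibration('wrist'); im=ctrl.capture('wrist'); cv2.imwrite('pics/w1.png',im[:,:,::-1])
m=mask(im,(5,150,100),(22,255,255)); print(rect(big(m),cal,134)); print(ctrl.sense()['force'],ctrl.sense()['wrist_torque'])
E
```

```text
time_s: 1.7
eef_pos: [555.3, -64.3, 364.4]
ee_rot: [-0.001, 0.822, 0.57, 0.0]
force: [-0.2, -0.0, -0.7]
grip_width: 0.604
grip_force: 0.0
shift [-1.2 -0.9 78.4] rz 0.001 J6 0.03
[555.8 -66.3  54.5  14.2  68.9]
[0.16567967 0.15456587 0.03314803] [ 0.02865953 -0.04812961  0.00121888]
```

View pics/w1.png

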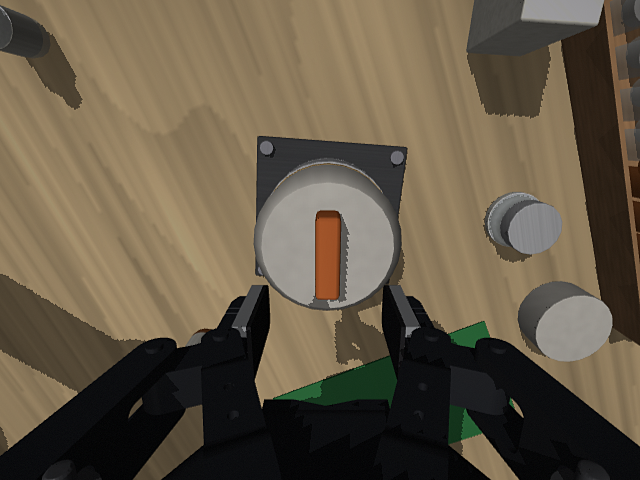

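The wrist view shows the lid centred with the bar at (327,255), lined up with the closing line. The bar centre from three views agrees within about 2 mm. Next: lower and grip.

```bash
python3 steer.py '-0.006,0.002,0.25,0,0,0
-0.013,0.004,0.5,0,0,0
-0.013,0.004,0.65,0,0,0
-0.013,0.004,0.74,0,0,0
-0.013,0.004,0.784,0,0,0
-0.013,0.004,0.784,0,0,0
-0.013,0.004,0.784,0,0,0' 0.6 && python3 steer.py '0,0,0,0,0,0
0,0,0,0,0,0
0,0,0,0,0,0
0,0,0,0,0,0
0,0,0,0,0,0
0,0,0,0,0,0' 0 60; python3 -c "
from h import *
s=ctrl.sense(); print(s['force'],s['wrist_torque'],yaw())"
```

```text
time_s: 2.45
eef_pos: [553.7, -68.6, 287.6]
ee_rot: [0.001, 0.823, 0.568, 0.0]
force: [-0.4, -0.3, 0.6]
grip_width: 0.596
grip_force: 0.0
time_s: 3.05
eef_pos: [553.7, -68.4, 287.2]
ee_rot: [0.0, 0.823, 0.568, 0.0]
force: [0.4, -0.3, 3.8]
grip_width: 0.173
grip_force: 60.1
[ 0.39644708 -0.28177723  3.82848965] [-0.00566633  0.03213625  0.01869653] -20.74128277683483
```

```bash
python3 steer.py '0,0,0,0,0,0
0,0,0,0,0,0
0,0,0,0,0,0
0.033,0.003,0,0,0,0
0.033,0.003,0,0,0,0
0.033,0.003,0,0,0,0' 0.5 && python3 steer.py '0,0,0,0,0,0
0,0,0,0,0,0
0,0,0,0,0,0
0,0,0,0,0,0
0,0,0,0,0,0
0,0,-0.015,0,0,0
0,0,-0.015,0,0,0' 0 60; python3 -c "
from h import *
s=ctrl.sense(); print(s['force'],s['wrist_torque'],yaw(),s['joints'])"
```

```text
time_s: 3.65
eef_pos: [555.1, -65.2, 286.7]
ee_rot: [-0.0, 0.823, 0.568, -0.0]
force: [-0.2, 0.3, 0.3]
grip_width: 0.502
grip_force: 0.0
time_s: 4.35
eef_pos: [554.9, -65.3, 288.1]
ee_rot: [-0.0, 0.823, 0.568, -0.0]
force: [0.2, 0.5, -2.1]
grip_width: 0.167
grip_force: 59.6
[ 0.18819914  0.48234239 -2.14030391] [-0.01321518 -0.01949031  0.01101135] -20.741799535778338 [-3.26905016e-01  5.00955947e-01  1.54434804e+00  2.01166061e-05
  1.09725832e+00  3.50984887e-02]
```

```bash
python3 steer.py '0,0,0,0,0,-0.25
0,0,0,0,0,-0.5
0,0,0,0,0,-0.75
0,0,0,0,0,-1
0,0,0,0,0,-1.25
0,0,0,0,0,-1.5
0,0,0,0,0,-1.75
0,0,0,0,0,-1.75'; python3 -c "
from h import *
s=ctrl.sense(); print(s['force'],s['wrist_torque'],yaw())"
```

```text
time_s: 5.15
eef_pos: [554.9, -65.4, 287.9]
ee_rot: [-0.0, 0.711, 0.703, -0.0]
force: [1.1, 0.0, -1.3]
grip_width: 0.173
grip_force: 59.6
[ 1.10693414  0.00243259 -1.33426865] [-0.0195489   0.0091271   0.01396229] -0.6642576753947317
```

```bash
for i in 1; do python3 steer.py '0,0,0,0,0,-0.15
0,0,0,0,0,-0.3
0,0,0,0,0,-0.45
0,0,0,0,0,-0.6
0,0,0,0,0,-0.6'; done; python3 -c "
from h import *
s=ctrl.sense(); print(s['force'],s['wrist_torque'],yaw())"
```

```text
time_s: 5.65
eef_pos: [555.0, -65.4, 288.2]
ee_rot: [-0.0, 0.668, 0.744, -0.0]
force: [-0.6, 0.1, -1.4]
grip_width: 0.177
grip_force: 59.6
[-0.61896695  0.11733963 -1.42577072] [ 0.06100088 -0.03143587  0.00014893] 6.219665440606517
```

In the tool's units: -0.06 rad is -0.3.

```bash
python3 steer.py '0,0,0,0,0,-0.15
0,0,0,0,0,-0.3
0,0,0,0,0,-0.3'; python3 -c "
from h import *
s=ctrl.sense(); print(s['force'],s['wrist_torque'],yaw())"
```

```text
time_s: 5.95
eef_pos: [555.0, -65.4, 288.3]
ee_rot: [-0.0, 0.645, 0.764, 0.0]
force: [-0.3, -0.0, -2.2]
grip_width: 0.173
grip_force: 59.6
[-0.28613145 -0.0030621  -2.24521587] [-0.00258217 -0.00611313 -0.37326033] 9.653402846997816
```

In the tool's units: -0.06 rad is -0.3.

```bash
python3 steer.py '0,0,0,0,0,-0.15
0,0,0,0,0,-0.3
0,0,0,0,0,-0.3'; python3 -c "
from h import *
s=ctrl.sense(); print(s['force'],s['wrist_torque'],yaw())"
```

```text
time_s: 6.25
eef_pos: [555.0, -65.5, 288.3]
ee_rot: [-0.0, 0.622, 0.783, 0.0]
force: [-0.2, 0.4, -1.9]
grip_width: 0.177
grip_force: 72.0
[-0.20962204  0.38886584 -1.88239902] [ 0.0204506   0.10115537 -1.81909168] 13.01613896342376
```

Stop met about 30° round (moment jumped to 1.8 N m, well under forcing). I'll relax it, then lift.

```bash
python3 steer.py '0,0,0,0,0,0.15
0,0,0,0,0,0.3
0,0,0,0,0,0.3'; python3 -c "
from h import *
s=ctrl.sense(); print(s['force'],s['wrist_torque'],yaw())"; python3 steer.py '0,0,-0.03,0,0,0
0,0,-0.06,0,0,0
0,0,-0.06,0,0,0'; python3 -c "
from h import *
s=ctrl.sense(); print(s['force'],s['wrist_torque'],yaw())"
```

```text
time_s: 6.55
eef_pos: [555.0, -65.3, 288.3]
ee_rot: [0.0, 0.645, 0.764, -0.0]
force: [-0.1, 0.1, -2.7]
grip_width: 0.171
grip_force: 59.7
[-0.06598715  0.0646486  -2.73017071] [-0.01437249  0.03020733 -0.40420949] 9.686257745842493
time_s: 6.85
eef_pos: [555.2, -65.4, 295.0]
ee_rot: [0.001, 0.645, 0.764, -0.0]
force: [0.4, 0.2, -3.0]
grip_width: 0.169
grip_force: 59.6
[ 0.42805593  0.16017876 -3.01875083] [0.00250674 0.02394517 0.03850122] 9.706696536798567
```

In the tool's units: -12 mm is -0.12, -92 mm is -0.92.

```bash
python3 steer.py '0,0,-0.12,0,0,0
0,0,-0.27,0,0,0
0,0,-0.47,0,0,0
0,0,-0.67,0,0,0
0,0,-0.82,0,0,0
0,0,-0.92,0,0,0
0,0,-0.92,0,0,0'
python3 - <<'E'
from h import *
s=ctrl.sense(); print(s['force'],s['wrist_torque'],yaw())
a=np.radians(3.2);mx=np.array([np.cos(a),np.sin(a)]);print('lid at',np.array([549.5,-321])+66*mx,'cap at',np.array([549.5,-321])-62*mx)
togo(np.array([549.5,-321])+66*mx,131+60,9.7)
for n in('top',): cv2.imwrite('pics/t2.png',ctrl.capture(n)[:,:,::-1])
E
```

```text
time_s: 7.55
eef_pos: [555.0, -65.4, 388.1]
ee_rot: [0.001, 0.645, 0.764, 0.0]
force: [0.6, -0.1, -2.6]
grip_width: 0.175
grip_force: 59.7
[ 0.64350017 -0.07450717 -2.59106083] [0.01832546 0.00287644 0.02810696] 9.64324341164607
lid at [ 615.39709044 -317.31578067] cap at [ 487.59667262 -324.46093331]
shift [-258.4   17.2   42.5] rz -0.001 J6 -0.5
```

```bash
python3 steer.py '-0.2,0.01,0,0,0,0
-0.6,0.04,0,0,0,0
-1.05,0.07,0,0,0,0
-1.5,0.1,0,0,0,0
-1.95,0.13,0,0,0,0
-2.35,0.16,0.2,0,0,0
-2.58,0.17,0.5,0,0,0
-2.58,0.17,0.8,0,0,0' && python3 steer.py '0,0,0.2,0,0,0
0,0,0.4,0,0,0
0,0,0.54,0,0,0
0,0,0.6,0,0,0
0,0,0.6,0,0,0
0,0,0.6,0,0,0'; python3 -c "
from h import *
s=ctrl.sense(); print(s['force'],s['wrist_torque'],yaw())"
```

```text
time_s: 8.4
eef_pos: [614.4, -320.1, 303.3]
ee_rot: [-0.001, 0.646, 0.763, -0.0]
force: [0.1, 0.4, -2.7]
grip_width: 0.178
grip_force: 59.6
time_s: 9.0
eef_pos: [615.1, -317.0, 247.2]
ee_rot: [0.001, 0.645, 0.764, 0.0]
force: [0.1, 1.0, -1.7]
grip_width: 0.171
grip_force: 59.6
[ 0.08219442  1.03079211 -1.65876297] [-0.02407189 -0.08135526 -0.06662219] 9.634079778935776
```

```bash
python3 steer.py '0,0,0.03,0,0,0
0,0,0.055,0,0,0
0,0,0.065,0,0,0
0,0,0.07,0,0,0
0,0,0.07,0,0,0'; python3 -c "
from h import *
s=ctrl.sense(); print(s['force'],s['wrist_torque'],yaw())"
```

```text
time_s: 9.5
eef_pos: [614.9, -316.9, 240.0]
ee_rot: [0.0, 0.645, 0.764, -0.0]
force: [-3.0, 1.8, 5.0]
grip_width: 0.174
grip_force: 60.5
[-2.98349035  1.81876972  5.00619047] [ 0.39831573  0.54394625 -0.02074308] 9.62974684177394
```

In the tool's units: -110 mm is -1.1, -75 mm is -0.75.

```bash
python3 steer.py '0,0,0,0,0,0
0,0,0,0,0,0
0,0,0,0,0,0
0,0,0,0,0,0' 0.5 && python3 steer.py '0,0,-0.15,0,0,0
0,0,-0.4,0,0,0
0,0,-0.75,0,0,0
0,0,-1.1,0,0,0
0,0,-1.1,0,0,0'
python3 - <<'E'
from h import *
im=ctrl.capture('top'); cal=ctrl.calibration('top'); cv2.imwrite('pics/t3.png',im[:,:,::-1])
im2=ctrl.capture('side'); c2=ctrl.calibration('side'); cv2.imwrite('pics/s3.png',im2[:,:,::-1])
cv2.imwrite('pics/c3.png',np.hstack([cv2.resize(im[150:330,300:540],(400,300)),cv2.resize(im2[100:280,270:510],(400,300))])[:,:,::-1])
# canister cap blue in both views
for i,c,b in((im,cal,(320,200,420,300)),(im2,c2,(290,150,390,260))):
    m=mask(i,(95,100,40),(130,255,255),b); k=big(m); print('cap',cv2.minEnclosingCircle(k),rect(k,c,80))
E
```

```text
time_s: 9.9
eef_pos: [614.9, -317.0, 239.2]
ee_rot: [0.0, 0.645, 0.764, 0.0]
force: [0.5, -0.5, -1.0]
grip_width: 0.5
grip_force: 0.0
time_s: 10.4
eef_pos: [615.1, -316.9, 356.5]
ee_rot: [0.005, 0.645, 0.764, 0.0]
force: [0.0, 0.1, 0.9]
grip_width: 0.501
grip_force: 0.0
cap ((369.9988708496094, 245.15078735351562), 18.72364616394043) [555.5 -66.5  75.1  74.1  -1. ]
cap ((338.0, 206.0), 18.681640625) [551.  -61.2  83.8  73.6 -58. ]
```

View pics/c3.png

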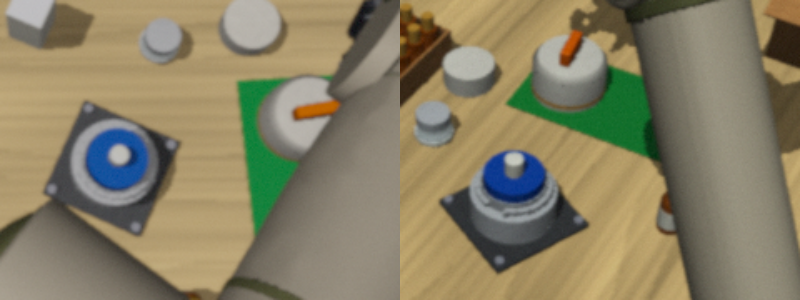

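The lid stands upright on the mat, and the blue cap is exposed in the canister with its knob in the middle. Cap centre measures (555.5,-66.5). Next: go to the knob.

```bash
python3 steer.py '0.2,-0.02,0,0,0,0
0.6,-0.05,0,0,0,0
1.05,-0.08,0,0,0,0
1.5,-0.11,0,0,0,0
1.95,-0.14,0,0,0,0
2.35,-0.16,0,0,0,0
2.57,-0.17,0,0,0,0
2.57,-0.17,0,0,0,0' 0.6
python3 - <<'E'
from h import *
c=ctrl.calibration('wrist'); im=ctrl.capture('wrist'); cv2.imwrite('pics/w4.png',im[:,:,::-1])
k=big(mask(im,(95,100,30),(130,255,255))); print('cap',rect(cv2.convexHull(k),c,80))
m=cv2.inRange(im,(130,130,130),(255,255,255)); h=cv2.drawContours(np.zeros_like(m),[cv2.convexHull(k)],-1,255,-1)
print('knob',rect(big(m&h),c,104), ctrl.sense()['eef_pos'])
E
python3 -c "
from h import *
togo((555.3,-66),101,9.7)"
```

```text
time_s: 11.3
eef_pos: [554.6, -63.9, 348.8]
ee_rot: [-0.001, 0.644, 0.765, -0.0]
force: [0.4, 0.3, 0.2]
grip_width: 0.598
grip_force: 0.0
cap [555.2 -65.5  78.9  74.5 -80.3]
knob [555.5 -67.6  22.   21.9   9.7] [554.99702606 -65.51680501 348.86701913]
shift [-0.6  0.3 92.9] rz 0.001 J6 -0.5
```

```bash
python3 steer.py '0.003,0.005,0.25,0,0,0
0.003,0.005,0.5,0,0,0
0.003,0.005,0.72,0,0,0
0.003,0.005,0.86,0,0,0
0.003,0.005,0.92,0,0,0
0.003,0.005,0.93,0,0,0
0.003,0.005,0.93,0,0,0' 0.6 && python3 steer.py '0,0,0,0,0,0
0,0,0,0,0,0
0,0,0,0,0,0
0,0,0,0,0,0
0,0,0,0,0,0' 0 30 && python3 steer.py '0,0,-0.08,0,0,0
0,0,-0.2,0,0,0
0,0,-0.2,0,0,0'; python3 -c "
from h import *
s=ctrl.sense(); print(s['force'],s['wrist_torque'],yaw())"
```

```text
time_s: 12.05
eef_pos: [555.9, -66.5, 256.7]
ee_rot: [0.0, 0.645, 0.764, 0.0]
force: [-0.0, 1.1, -0.2]
grip_width: 0.601
grip_force: 0.0
time_s: 12.55
eef_pos: [555.7, -66.1, 257.0]
ee_rot: [0.001, 0.645, 0.764, 0.0]
force: [-2.3, 0.0, 6.0]
grip_width: 0.269
grip_force: 29.5
time_s: 12.85
eef_pos: [556.0, -66.0, 278.2]
ee_rot: [0.001, 0.645, 0.764, 0.001]
force: [-0.5, 0.3, -0.9]
grip_width: 0.262
grip_force: 29.6
[-0.52015579  0.29777789 -0.87360989] [ 0.01208127 -0.0351242  -0.0010727 ] 9.63087093348583
```

In the tool's units: -66 mm is -0.66, -62 mm is -0.62.

```bash
python3 steer.py '0,0,-0.12,0,0,0
0,0,-0.3,0,0,0
0,0,-0.48,0,0,0
0,0,-0.62,0,0,0
0,0,-0.66,0,0,0
0,0,-0.66,0,0,0'; python3 -c "
from h import *
s=ctrl.sense(); print(s['force'],s['eef_pos'])
togo((487.6,-324.5),91.5,9.7)"
```

```text
time_s: 13.45
eef_pos: [555.6, -66.0, 342.7]
ee_rot: [0.0, 0.645, 0.764, 0.0]
force: [-0.6, -0.2, -0.8]
grip_width: 0.27
grip_force: 29.6
[-0.59402347 -0.23812524 -0.77068565] [555.59854342 -65.97810163 342.74487463]
shift [-243.5 -110.3   96.3] rz -0.001 J6 -0.5
```

In the tool's units: -243.5 mm is -2.435, -225 mm is -2.25.

```bash
python3 steer.py '-0.2,-0.09,0,0,0,0
-0.6,-0.27,0,0,0,0
-1.02,-0.46,0,0,0,0
-1.45,-0.66,0,0,0,0
-1.9,-0.86,0,0,0,0
-2.25,-1.02,0.15,0,0,0
-2.435,-1.103,0.4,0,0,0
-2.435,-1.103,0.6,0,0,0' && python3 steer.py '0,0,0.15,0,0,0
0,0,0.27,0,0,0
0,0,0.32,0,0,0
0,0,0.35,0,0,0
0,0,0.35,0,0,0'; python3 -c "
from h import *
s=ctrl.sense(); print(s['force'],s['wrist_torque'],s['eef_pos'])"
```

```text
time_s: 14.25
eef_pos: [486.3, -326.9, 280.0]
ee_rot: [-0.001, 0.647, 0.763, -0.0]
force: [0.6, 0.2, -1.0]
grip_width: 0.269
grip_force: 29.6
time_s: 14.75
eef_pos: [487.7, -324.4, 247.4]
ee_rot: [0.0, 0.645, 0.764, -0.0]
force: [-0.4, -0.3, -0.3]
grip_width: 0.271
grip_force: 29.6
[-0.43819756 -0.25467488 -0.30437295] [-0.03263013  0.03083408 -0.05760631] [ 487.71739544 -324.43302868  247.41305074]
```

In the tool's units: 2 mm is 0.02, 1.8 mm is 0.018.

```bash
python3 steer.py '0,0,0.01,0,0,0
0,0,0.018,0,0,0
0,0,0.02,0,0,0
0,0,0.02,0,0,0';  python3 steer.py '0,0,0,0,0,0
0,0,0,0,0,0
0,0,0,0,0,0
0,0,0,0,0,0' 0.5 && python3 steer.py '0,0,-0.15,0,0,0
0,0,-0.4,0,0,0
0,0,-0.75,0,0,0
0,0,-0.95,0,0,0
0,0,-0.95,0,0,0'&& python3 steer.py '0.2,0.09,0,0,0,0
0.6,0.27,0,0,0,0
1.02,0.46,0,0,0,0
1.45,0.66,0,0,0,0
1.9,0.86,0,0,0,0
2.25,1.02,0,0,0,0
2.43,1.1,0,0,0,0
2.43,1.1,0,0,0,0' 0.4
python3 - <<'E'
from h import *
for n in('wrist','top','side'): 
    im=ctrl.capture(n); cv2.imwrite(f'pics/{n}5.png',im[:,:,::-1])
print(ctrl.sense()['eef_pos'])
E
```

```text
time_s: 15.15
eef_pos: [487.7, -324.6, 246.0]
ee_rot: [0.001, 0.645, 0.764, -0.0]
force: [-1.9, 0.5, 4.7]
grip_width: 0.27
grip_force: 30.1
time_s: 15.55
eef_pos: [487.6, -324.5, 245.2]
ee_rot: [-0.0, 0.645, 0.764, 0.0]
force: [-0.3, 0.0, 0.7]
grip_width: 0.5
grip_force: 0.0
time_s: 16.05
eef_pos: [487.8, -324.7, 343.2]
ee_rot: [0.003, 0.645, 0.764, -0.0]
force: [-0.8, -0.2, 0.3]
grip_width: 0.5
grip_force: 0.0
time_s: 16.85
eef_pos: [555.6, -64.3, 339.1]
ee_rot: [-0.001, 0.644, 0.765, -0.0]
force: [-0.0, -0.8, 0.6]
grip_width: 0.4
grip_force: 0.0
[555.25485595 -67.36957098 339.61525878]
```

View pics/wrist5.png

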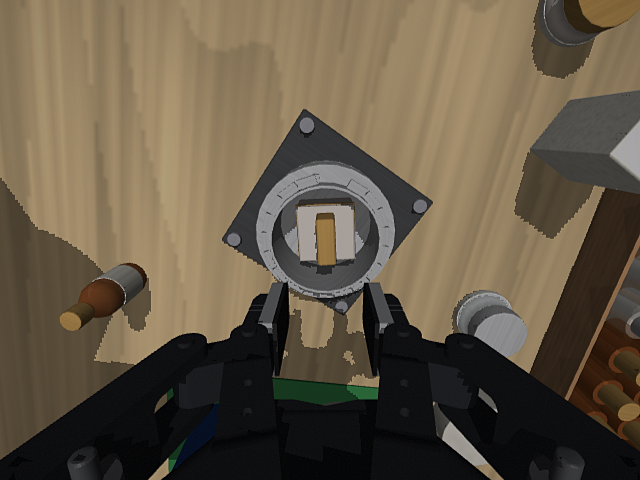

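View pics/side5.png

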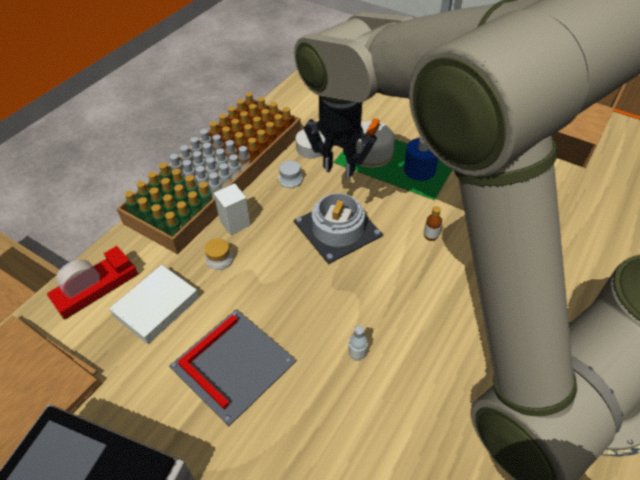

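The cap stands upright on the mat. The refill is in the canister with its brass bar at wrist pixel (326,237), nearly along the tool's x axis. Next: measure it.

Run:
```python
from h import *
c=ctrl.calibration('wrist'); im=ctrl.capture('wrist'); s=ctrl.sense()
print(im[230,326],im[255,326], cv2.cvtColor(im[225:256:15,326:327],cv2.COLOR_RGB2HSV).ravel())
m=mask(im,(12,100,100),(28,255,255),(300,205,350,275)); k=big(m); print(cv2.boundingRect(k), rect(k,c,72))
# top face alone: brighter part
m2=m&cv2.inRange(im[:,:,0],150,255); print(rect(big(m2),c,72))
w=cv2.inRange(im,(150,140,120),(255,255,255)); b=np.zeros_like(w); b[195:270,290:365]=255
print('white',rect(cv2.convexHull(big(w&b)),c,48)); print(s['eef_pos'],yaw())
t=cv2.imread('pics/top5.png')[:,:,::-1].copy(); k=mask(t,(12,90,90),(28,255,255),(355,230,385,262)); print('top',rect(big(k),ctrl.calibration('top'),72))
togo((555,-65.5),69,9.7)
```

```text
[154 120  68] [153 120  69] [ 18 139 154  18 142 154  18 140 153]
(317, 214, 20, 47) [555.7 -66.4  35.1  13.  -77.8]
[555.6 -66.4  33.5  10.7 -78. ]
white [555.7 -66.5  44.3  44.   12.3]
[555.24391262 -67.65312204 339.80158697] 9.549978118334021Traceback (most recent call last):
  File "<stdin>", line 9, in <module>
  File "h.py", line 12, in big
    def big(m): return max(cv2.findContours(m,cv2.RETR_EXTERNAL,cv2.CHAIN_APPROX_NONE)[0],key=cv2.contourArea)
                       ~~~^^^^^^^^^^^^^^^^^^^^^^^^^^^^^^^^^^^^^^^^^^^^^^^^^^^^^^^^^^^^^^^^^^^^^^^^^^^^^^^^^^^^
ValueError: max() iterable argument is empty
```

```bash
python3 steer.py '0.012,0.007,0.25,0,0,-0.235
0.012,0.007,0.55,0,0,-0.235
0.012,0.007,0.8,0,0,-0.235
0.012,0.007,0.98,0,0,-0.235
0.012,0.007,1.08,0,0,-0.235
0.012,0.007,1.14,0,0,-0.235
0.012,0.007,1.15,0,0,-0.235
0.012,0.007,1.15,0,0,-0.235' 0.4; python3 -c "
from h import *
s=ctrl.sense(); print(s['force'],s['wrist_torque'],s['eef_pos'],yaw())"
```

```text
time_s: 17.85
eef_pos: [556.1, -65.5, 225.9]
ee_rot: [0.001, 0.627, 0.779, 0.0]
force: [0.5, 1.1, -0.1]
grip_width: 0.401
grip_force: 0.0
[ 0.45911544  1.12725414 -0.08949509] [ 0.02884353 -0.02057872 -0.01552126] [556.09213091 -65.50256087 225.91338361] 12.30321983090046
```

In the tool's units: -105 mm is -1.05, -100 mm is -1.

```bash
python3 steer.py '0,0,0,0,0,0
0,0,0,0,0,0
0,0,0,0,0,0
0,0,0,0,0,0
0,0,0,0,0,0' 0 50 && python3 steer.py '0,0,-0.08,0,0,0
0,0,-0.25,0,0,0
0,0,-0.45,0,0,0
0,0,-0.65,0,0,0
0,0,-0.85,0,0,0
0,0,-1,0,0,0
0,0,-1.05,0,0,0
0,0,-1.05,0,0,0'; python3 -c "
from h import *
s=ctrl.sense(); print(s['force'],s['wrist_torque'],s['eef_pos'],yaw())
a=np.radians(-9.8);M=np.array([[np.cos(a),-np.sin(a)],[np.sin(a),np.cos(a)]]);
C=np.array([609.5,346.5]); p=C+M@[-35,-35]; print(p)
togo(p,150,-9.8); togo(p,150,-9.8+90)"
```

```text
time_s: 18.35
eef_pos: [556.1, -65.3, 226.0]
ee_rot: [0.001, 0.627, 0.779, 0.0]
force: [-1.1, 0.5, 6.7]
grip_width: 0.148
grip_force: 52.6
time_s: 19.15
eef_pos: [555.8, -65.2, 330.6]
ee_rot: [0.0, 0.627, 0.779, 0.0]
force: [-0.4, -0.5, -2.2]
grip_width: 0.157
grip_force: 51.5
[-0.38549211 -0.49495117 -2.18479001] [ 0.01018567 -0.01697884  0.00484905] [555.84403935 -65.16466925 330.57288432] 12.323510821517052
[569.05339108 317.96805602]
shift [371.5  94.7  25.5] rz 0.386 J6 -0.54
shift [371.5  94.7  25.5] rz -1.185 J6 -0.54
```

In the tool's units: 335 mm is 3.35, 300 mm is 3, 0.386 rad is 1.93.

```bash
python3 steer.py '0.2,0.05,0,0,0,0.25
0.6,0.15,0,0,0,0.5
1.08,0.27,0,0,0,0.8
1.56,0.39,0,0,0,1.1
2.04,0.51,0,0,0,1.4
2.52,0.63,0,0,0,1.65
3,0.76,0,0,0,1.9
3.35,0.86,0,0,0,1.93' && python3 steer.py '0.2,0.05,0,0,0,0
0.32,0.17,0,0,0,0
0.32,0.17,0,0,0,0
0.32,0.17,0,0,0,0';  python3 - <<'E'
from h import *
s=ctrl.sense(); print(s['eef_pos'],yaw(),s['force'])
c=ctrl.calibration('wrist'); im=ctrl.capture('wrist'); cv2.imwrite('pics/w6.png',im[:,:,::-1])
E
```

```text
time_s: 19.95
eef_pos: [567.8, 283.3, 328.9]
ee_rot: [-0.001, 0.765, 0.644, -0.001]
force: [0.5, -0.1, -1.4]
grip_width: 0.152
grip_force: 51.5
time_s: 20.35
eef_pos: [590.5, 308.8, 328.9]
ee_rot: [-0.0, 0.765, 0.644, -0.001]
force: [-0.7, -0.7, -1.9]
grip_width: 0.148
grip_force: 51.5
[590.49567457 308.79780806 328.89392899] -9.798871269877509 [-0.74960254 -0.71841764 -1.94696809]
```

View pics/w6.png

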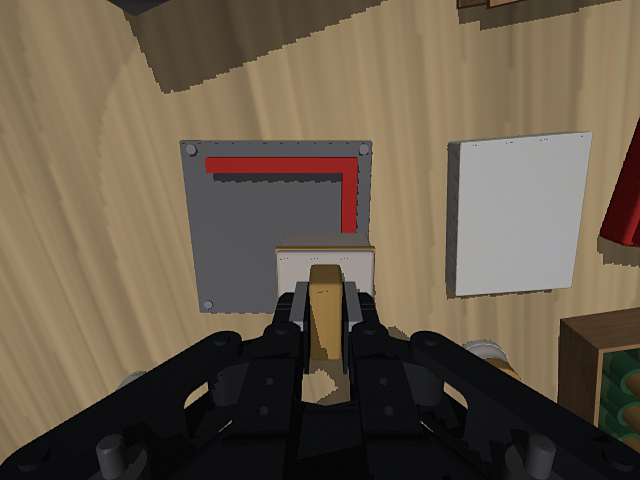

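Wrist view: the jig's rails sit at v≈157–172 (+y rail) and u≈342–357 (+x rail). The held refill is square to them. Next: fit the rails' outer top edges.

Run:
```python
from h import *
im=cv2.imread('pics/w6.png')[:,:,::-1].copy(); c=ctrl.calibration('wrist')
m=mask(im,(0,150,60),(5,255,255),(195,145,365,236))|mask(im,(172,150,60),(180,255,255),(195,145,365,236))
def line(p): 
    w=ray(c,p,20)[:,:2]; v=cv2.fitLine(w.astype(np.float32),cv2.DIST_HUBER,0,.01,.01).ravel(); return v
top=[(u,np.flatnonzero(m[:,u])[0]-.5) for u in range(215,345)]
bot=[(u,np.flatnonzero(m[:,u])[-1]+.5) for u in range(215,335)]
rt=[(np.flatnonzero(m[v])[-1]+.5,v) for v in range(165,228)]
lf=[(np.flatnonzero(m[v])[0]-.5,v) for v in range(180,228)]
L={k:line(p) for k,p in dict(top=top,bot=bot,rt=rt,lf=lf).items()}
for k,v in L.items(): print(k,v.round(2),np.degrees(np.arctan2(v[1],v[0])).round(2))
for yawd in (-9.0,-9.5,-10.0):
    a=np.radians(yawd);ex=np.array([np.cos(a),np.sin(a)]);ey=np.array([-ex[1],ex[0]])
    Y=(L['top'][2:]@ey, L['bot'][2:]@ey); X=(L['rt'][2:]@ex,L['lf'][2:]@ex); print(yawd,'y',Y,'x',X,'corner',((X[0]-12)*ex+(Y[0]-12)*ey).round(1))
s=ctrl.sense(); print(s['eef_pos'])
```

```text
top [ 9.9000e-01 -1.7000e-01  5.6952e+02  3.6845e+02] -9.93
bot [ 9.9000e-01 -1.7000e-01  5.5691e+02  3.5786e+02] -9.93
rt [1.8000e-01 9.8000e-01 6.1910e+02 3.2731e+02] 79.84
lf [1.6000e-01 9.9000e-01 6.0732e+02 3.3067e+02] 80.84
-9.0 y (np.float64(453.00275666406327), np.float64(440.57317133614566)) x (np.float64(560.2723826649856), np.float64(548.1146415268578)) corner [610.5 349.8]
-9.5 y (np.float64(457.391243068054), np.float64(444.8679577721037)) x (np.float64(556.5847914882514), np.float64(544.4146192241055)) corner [610.6 349.4]
-10.0 y (np.float64(461.7448973580229), np.float64(449.12886579070096)) x (np.float64(552.8548142247399), np.float64(540.6731376403123)) corner [610.7 349. ]
[590.42538535 308.53482562 329.3453644 ]
```

In the tool's units: 97 mm is 0.97, 65 mm is 0.65, 0.003 rad is 0.015.

```bash
python3 steer.py '0.05,-0.1,0,0,0,0.015
0.1,-0.205,0.15,0,0,0.015
0.1,-0.205,0.4,0,0,0.015
0.1,-0.205,0.65,0,0,0.015
0.1,-0.205,0.85,0,0,0.015
0.1,-0.205,0.97,0,0,0.015
0.1,-0.205,1.02,0,0,0.015
0.1,-0.205,1.02,0,0,0.015' && python3 steer.py '0,0,0.03,0,0,0
0,0,0.06,0,0,0
0,0,0.08,0,0,0
0,0,0.08,0,0,0
0,0,0.08,0,0,0'
python3 - <<'E'
from h import *
s=ctrl.sense(); print(s['eef_pos'],yaw(),s['force'],s['wrist_torque'])
E
```

```text
time_s: 21.2
eef_pos: [572.0, 322.4, 228.4]
ee_rot: [-0.0, 0.766, 0.643, -0.0]
force: [0.6, 1.0, -2.5]
grip_width: 0.148
grip_force: 51.5
time_s: 21.7
eef_pos: [572.2, 322.4, 220.4]
ee_rot: [0.0, 0.766, 0.643, 0.0]
force: [-0.8, 0.5, -1.9]
grip_width: 0.15
grip_force: 51.5
[572.19473057 322.3764466  220.43792835] -9.972941131350328 [-0.79482633  0.50758223 -1.85370744] [-0.00309701 -0.01943899 -0.0009555 ]
```

```bash
python3 steer.py '0,0,0.01,0,0,0
0,0,0.017,0,0,0
0,0,0.017,0,0,0
0,0,0.017,0,0,0' && python3 steer.py '0,0.02,0,0,0,0
0,0.04,0,0,0,0
0,0.06,0,0,0,0
0,0.07,0,0,0,0
0,0.07,0,0,0,0'
python3 - <<'E'
from h import *
s=ctrl.sense(); print(s['eef_pos'],yaw(),s['force'],s['wrist_torque'])
E
```

```text
time_s: 22.1
eef_pos: [572.2, 322.4, 218.6]
ee_rot: [0.0, 0.766, 0.643, 0.0]
force: [0.1, -0.5, -2.4]
grip_width: 0.15
grip_force: 51.5
time_s: 22.6
eef_pos: [579.2, 321.1, 218.5]
ee_rot: [-0.0, 0.766, 0.643, 0.0]
force: [0.8, -0.0, -1.8]
grip_width: 0.152
grip_force: 51.5
[579.20766419 321.07624454 218.54046685] -9.980997303309184 [ 0.83582147 -0.02832593 -1.80171134] [ 0.00659247 -0.03866759  0.01136908]
```

```bash
F='from h import *
s=ctrl.sense(); M=rot(s["ee_rot"]); print(s["eef_pos"],yaw(),"tool F",(M.T@s["force"]).round(2),"T",(M.T@s["wrist_torque"]).round(3))'; echo "$F">f.py
python3 steer.py '0,0.01,0,0,0,0
0,0.02,0,0,0,0
0,0.02,0,0,0,0'; python3 f.py; python3 steer.py '0,0.007,0,0,0,0
0,0.014,0,0,0,0
0,0.014,0,0,0,0'; python3 f.py
```

```text
time_s: 22.9
eef_pos: [581.1, 320.8, 218.6]
ee_rot: [0.0, 0.766, 0.643, 0.0]
force: [-0.3, 0.5, -2.8]
grip_width: 0.148
grip_force: 51.5
[581.13354677 320.77072722 218.61813635] -9.974064559095302 tool F [ 0.4  -0.33  2.82] T [-0.061  0.005  0.035]
time_s: 23.2
eef_pos: [582.4, 320.6, 218.6]
ee_rot: [-0.0, 0.766, 0.643, -0.0]
force: [-0.5, -0.6, -2.1]
grip_width: 0.153
grip_force: 51.6
[582.41819437 320.57123627 218.58472362] -9.970353879087558 tool F [-0.66 -0.34  2.11] T [ 0.114 -0.019 -0.034]
```

In the tool's units: 1 mm is 0.01, 0.5 mm is 0.005.

```bash
python3 steer.py '0,0.005,0,0,0,0
0,0.01,0,0,0,0
0,0.01,0,0,0,0'; python3 f.py
```

```text
time_s: 23.5
eef_pos: [582.9, 320.6, 218.6]
ee_rot: [-0.001, 0.766, 0.643, -0.001]
force: [-6.3, -0.1, 1.5]
grip_width: 0.152
grip_force: 52.1
[582.91772709 320.62436148 218.61880495] -9.953534342989037 tool F [-1.15 -6.2  -1.53] T [ 1.032 -0.148 -0.033]
```

```bash
python3 steer.py '0.03,0,0,0,0,0
0.06,0,0,0,0,0
0.08,0,0,0,0,0
0.08,0,0,0,0,0'; python3 f.py
```

```text
time_s: 23.9
eef_pos: [584.3, 328.1, 218.3]
ee_rot: [-0.0, 0.766, 0.643, -0.002]
force: [-6.2, -2.2, 1.5]
grip_width: 0.149
grip_force: 51.9
[584.32277296 328.1488114  218.29488039] -9.953684722538112 tool F [-3.21 -5.74 -1.51] T [ 1.008 -0.684  0.079]
```

```bash
python3 steer.py '0.007,0,0,0,0,0
0.012,0,0,0,0,0
0.012,0,0,0,0,0'; python3 f.py;  python3 steer.py '0.007,0,0,0,0,0
0.012,0,0,0,0,0
0.012,0,0,0,0,0'; python3 f.py
```

```text
time_s: 24.2
eef_pos: [584.5, 329.1, 218.3]
ee_rot: [-0.0, 0.766, 0.643, -0.002]
force: [-6.7, -4.0, 1.0]
grip_width: 0.151
grip_force: 52.0
[584.52586683 329.0791143  218.29397246] -9.961067406580367 tool F [-5.1  -5.95 -1.  ] T [ 1.016 -1.058  0.093]
time_s: 24.5
eef_pos: [584.8, 330.2, 218.3]
ee_rot: [-0.0, 0.766, 0.643, -0.002]
force: [-5.9, -4.6, 1.1]
grip_width: 0.149
grip_force: 52.1
[584.75165414 330.23223093 218.31921929] -9.964108970695568 tool F [-5.52 -5.04 -1.07] T [ 1.049 -1.079  0.003]
```

The rows are not in the units I measure in: shifts go in units of 100 mm and turns go in units of 0.2 rad. I convert before sending: -0.8 mm is -0.008, -0.5 mm is -0.005.

```bash
python3 steer.py '-0.008,-0.005,0.003,0,0,0
-0.008,-0.005,0.005,0,0,0
-0.008,-0.005,0.005,0,0,0'; python3 f.py; python3 steer.py '0,0,0,0,0,0
0,0,0,0,0,0
0,0,0,0,0,0' 0.4 && python3 steer.py '-0.1,-0.1,-0.25,0,0,0
-0.4,-0.2,-0.6,0,0,0
-0.7,-0.2,-1,0,0,0
-0.8,-0.2,-1.1,0,0,0
-0.8,-0.2,-1.1,0,0,0
-0.8,-0.2,-1.1,0,0,0'
python3 - <<'E'
from h import *
c=ctrl.calibration('wrist'); im=ctrl.capture('wrist'); cv2.imwrite('pics/w7.png',im[:,:,::-1]); print(ctrl.sense()['eef_pos'])
E
```

```text
time_s: 24.8
eef_pos: [584.3, 329.8, 218.2]
ee_rot: [-0.0, 0.766, 0.643, -0.001]
force: [-5.9, -2.8, 2.4]
grip_width: 0.146
grip_force: 52.1
[584.33784166 329.82903627 218.19945502] -9.962757187938609 tool F [-3.77 -5.36 -2.35] T [ 0.924 -0.608 -0.019]
time_s: 25.1
eef_pos: [584.8, 330.0, 218.4]
ee_rot: [0.0, 0.766, 0.643, 0.001]
force: [0.8, 0.4, 0.3]
grip_width: 0.395
grip_force: 0.0
time_s: 25.7
eef_pos: [551.0, 255.0, 326.9]
ee_rot: [-0.0, 0.766, 0.643, -0.001]
force: [-0.5, 0.5, -0.3]
grip_width: 0.395
grip_force: 0.0
[550.98735736 255.25275678 326.3774392 ]
```

View pics/w7.png

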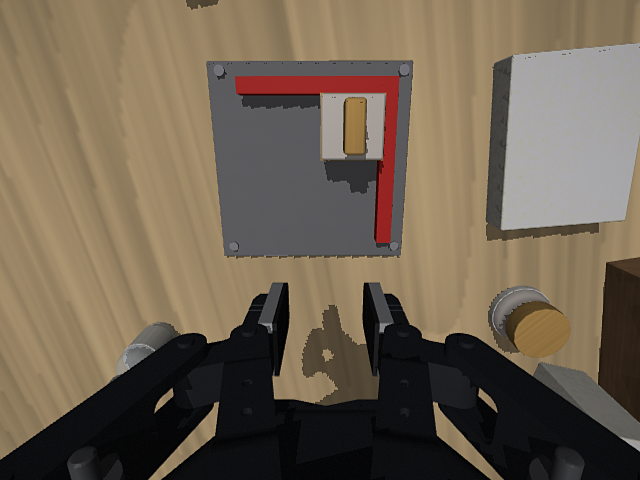

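The refill sits in the corner, seen at (352,127) with its sides parallel to the rails. I'll check the gaps numerically before deciding whether to nudge it.

Run:
```python
from h import *
im=cv2.imread('pics/w7.png')[:,:,::-1].copy(); c=ctrl.calibration('wrist')
m=mask(im,(0,150,60),(5,255,255),(225,60,405,250))|mask(im,(172,150,60),(180,255,255),(225,60,405,250))
def line(p,z): return cv2.fitLine(ray(c,p,z)[:,:2].astype(np.float32),cv2.DIST_HUBER,0,.01,.01).ravel()
top=line([(u,np.flatnonzero(m[:,u])[0]-.5) for u in range(245,385)],20)
rt=line([(np.flatnonzero(m[v])[-1]+.5,v) for v in range(90,235)],20)
ang=lambda v:np.degrees(np.arctan2(v[1],v[0]))
# refill outline: non-red, non-grey (white) region; left edge and bottom edge of top face
w=cv2.inRange(im,(165,150,130),(255,255,255)); b=np.zeros_like(w); b[80:175,310:392]=255; w&=b
w=cv2.morphologyEx(w,cv2.MORPH_OPEN,np.ones((3,3)))
lf=line([(np.flatnonzero(w[v])[0]-.5,v) for v in range(100,152)],40)
bt=line([(u,np.flatnonzero(w[:,u])[-1]+.5) for u in range(326,380)],40)
ut=line([(u,np.flatnonzero(w[:,u])[0]-.5) for u in list(range(325,340))+list(range(370,382))],40)
rr=line([(np.flatnonzero(w[v])[-1]+.5,v) for v in range(100,152)],40)
print('angles top,rt,lf,bt,ut,rr',[round(float(ang(v)),2) for v in(top,rt,lf,bt,ut,rr)])
a=np.radians(ang(top));ex=np.array([np.cos(a),np.sin(a)]);ey=np.array([-ex[1],ex[0]])
C=(rt[2:]@ex-12, top[2:]@ey-12)
print('x: left',lf[2:]@ex-C[0],'right',rr[2:]@ex-C[0],' y: near',bt[2:]@ey-C[1],'far',ut[2:]@ey-C[1], 'corner',C[0]*ex+C[1]*ey)
print(yaw(),ctrl.sense()['eef_pos'])
```

```text
Traceback (most recent call last):
IndexError: index -1 is out of bounds for axis 0 with size 0
```

Run:
```python
from h import *
im=cv2.imread('pics/w7.png')[:,:,::-1].copy(); c=ctrl.calibration('wrist')
print(im[110,330],im[150,330],im[156,352],im[165,330],im[110,315])
m=mask(im,(0,150,60),(5,255,255),(225,60,405,250))|mask(im,(172,150,60),(180,255,255),(225,60,405,250))
def line(p,z): return cv2.fitLine(ray(c,p,z)[:,:2].astype(np.float32),cv2.DIST_HUBER,0,.01,.01).ravel()
top=line([(u,np.flatnonzero(m[:,u])[0]-.5) for u in range(245,385)],20)
rt=line([(np.flatnonzero(m[v])[-1]+.5,v) for v in range(90,235)],20)
ang=lambda v:np.degrees(np.arctan2(v[1],v[0]))
a=np.radians(ang(top));ex=np.array([np.cos(a),np.sin(a)]);ey=np.array([-ex[1],ex[0]])
C=np.array((rt[2:]@ex-12, top[2:]@ey-12)); print('rails',ang(top),ang(rt),'corner',C[0]*ex+C[1]*ey)
w=cv2.inRange(im,(120,110,100),(255,255,255)); b=np.zeros_like(w); b[80:175,310:392]=255; w&=b
k=cv2.convexHull(big(w)); r=rect(k,c,40); P=ray(c,k.reshape(-1,2),40)[:,:2]; print('refill',r,'jig-frame',np.array([r[:2]@ex,r[:2]@ey])-C)
```

```text
[170 162 156] [166 157 152] [93 89 87] [48 48 49] [91 91 93]
rails -10.083476 80.0936 corner [609.96466 348.35834]
refill [582.9 328.7  44.6  44.1 -10.1] jig-frame [-23.20481635 -24.09326356]
```

Run:
```python
from h import *
a=np.radians(-10.08);ex=np.array([np.cos(a),np.sin(a)]);ey=np.array([-ex[1],ex[0]]); C=np.array([610,348.4])
p=C-23*ex-77*ey; togo(p,195-155,-10.08); print(p)
```

```text
shift [ 25.1  19.2 131.3] rz 0.002 J6 0.41
[573.87824476 276.6140766 ]
```

In the tool's units: 131 mm is 1.31, 123 mm is 1.23, 0.002 rad is 0.01.

```bash
python3 steer.py '0.12,0.1,0.15,0,0,0.01
0.25,0.19,0.45,0,0,0.01
0.25,0.19,0.75,0,0,0.01
0.25,0.19,1.05,0,0,0.01
0.25,0.19,1.23,0,0,0.01
0.25,0.19,1.31,0,0,0.01
0.25,0.19,1.31,0,0,0.01' 0 && python3 steer.py '0.05,0,0,0,0,0
0.1,0,0,0,0,0
0.14,0,0,0,0,0
0.16,0,0,0,0,0
0.16,0,0,0,0,0'; python3 f.py
```

```text
time_s: 26.45
eef_pos: [573.7, 276.4, 195.2]
ee_rot: [-0.001, 0.766, 0.642, -0.001]
force: [0.1, -0.3, 0.2]
grip_width: 0.001
grip_force: 0.0
time_s: 26.95
eef_pos: [576.9, 292.1, 197.4]
ee_rot: [0.0, 0.766, 0.642, 0.0]
force: [0.4, 0.4, 0.2]
grip_width: -0.0
grip_force: 0.0
[576.86004107 292.06330708 197.38670567] -10.060412676307942 tool F [ 0.45  0.37 -0.17] T [-0.017 -0.013 -0.035]
```

```bash
python3 steer.py '0.015,0,0,0,0,0
0.03,0,0,0,0,0
0.03,0,0,0,0,0'; python3 f.py;  python3 steer.py '0.01,0,0,0,0,0
0.02,0,0,0,0,0
0.02,0,0,0,0,0'; python3 f.py
```

```text
time_s: 27.25
eef_pos: [577.4, 294.7, 197.1]
ee_rot: [0.0, 0.767, 0.642, 0.0]
force: [0.3, 0.5, 0.2]
grip_width: 0.001
grip_force: 0.0
[577.41406955 294.73245196 197.12361912] -10.08545410373299 tool F [ 0.57  0.16 -0.23] T [ 0.019 -0.061 -0.01 ]
time_s: 27.55
eef_pos: [577.8, 296.6, 197.1]
ee_rot: [0.0, 0.767, 0.642, -0.0]
force: [-1.3, -1.3, 0.4]
grip_width: 0.001
grip_force: 0.6
[577.75855985 296.60942066 197.08193273] -10.08249401547921 tool F [-1.53 -1.05 -0.43] T [ 0.008 -0.19  -0.027]
```

In the tool's units: 1 mm is 0.01, 0.5 mm is 0.005.

```bash
python3 steer.py '0.005,0,0,0,0,0
0.01,0,0,0,0,0
0.01,0,0,0,0,0'; python3 f.py;  python3 steer.py '0.005,0,0,0,0,0
0.01,0,0,0,0,0
0.01,0,0,0,0,0'; python3 f.py
```

```text
time_s: 27.85
eef_pos: [578.0, 297.1, 197.1]
ee_rot: [0.0, 0.767, 0.642, -0.001]
force: [-0.7, -7.0, 1.7]
grip_width: 0.002
grip_force: 2.9
[578.03832673 297.05560865 197.0963366 ] -10.085844471476024 tool F [-7.    0.49 -1.68] T [-0.102 -0.934 -0.058]
time_s: 28.15
eef_pos: [578.2, 297.4, 197.1]
ee_rot: [0.001, 0.767, 0.642, -0.002]
force: [-1.8, -11.0, 4.1]
grip_width: 0.003
grip_force: 5.7
[578.23964249 297.41069106 197.13168973] -10.08807609174505 tool F [-11.11   0.16  -4.05] T [ 0.031 -1.806 -0.078]
```

In the tool's units: -59 mm is -0.59, -20 mm is -0.2.

```bash
python3 steer.py '-0.08,0,0,0,0,0
-0.2,0,0,0,0,0
-0.2,-0.2,0,0,0,0
-0.2,-0.45,0,0,0,0
-0.15,-0.59,0,0,0,0
0.05,-0.59,0,0,0,0
0.25,-0.59,0,0,0,0
0.31,-0.59,0,0,0,0' && python3 steer.py '0,0,0,0,0,0
0,0.06,0,0,0,0
0,0.12,0,0,0,0
0,0.15,0,0,0,0
0,0.15,0,0,0,0'; python3 f.py; python3 -c "
import numpy as np
from h import *
a=np.radians(-10.08);ex=np.array([np.cos(a),np.sin(a)]);ey=np.array([-ex[1],ex[0]]); d=ctrl.sense()['eef_pos'][:2]-[610,348.4]; print(d@ex,d@ey)"
```

```text
time_s: 28.95
eef_pos: [525.4, 340.8, 197.3]
ee_rot: [0.0, 0.766, 0.643, 0.001]
force: [-0.1, 0.5, -0.1]
grip_width: 0.002
grip_force: 0.0
time_s: 29.45
eef_pos: [540.8, 336.2, 197.0]
ee_rot: [0.0, 0.767, 0.642, 0.0]
force: [0.0, 0.3, 0.2]
grip_width: -0.002
grip_force: 0.0
[540.7931978  336.19188393 197.03851223] -10.143768495096737 tool F [ 0.34 -0.03 -0.19] T [ 0.067  0.012 -0.002]
-66.00184733608013 -24.13246190091647
```

In the tool's units: 3 mm is 0.03, 1.5 mm is 0.015.

```bash
python3 steer.py '0,0.015,0,0,0,0
0,0.03,0,0,0,0
0,0.03,0,0,0,0'; python3 f.py;  python3 steer.py '0,0.01,0,0,0,0
0,0.02,0,0,0,0
0,0.02,0,0,0,0'; python3 f.py
```

```text
time_s: 29.75
eef_pos: [543.2, 336.2, 197.1]
ee_rot: [0.0, 0.767, 0.642, 0.0]
force: [0.3, 0.1, 0.0]
grip_width: -0.0
grip_force: 0.0
[543.2337214  336.24768377 197.11977556] -10.08643219408284 tool F [ 0.16  0.25 -0.04] T [ 0.014 -0.007  0.019]
time_s: 30.05
eef_pos: [545.2, 335.9, 197.1]
ee_rot: [0.0, 0.767, 0.642, 0.0]
force: [-0.2, -0.1, 0.2]
grip_width: -0.004
grip_force: 0.0
[545.19664324 335.93203612 197.11269481] -10.085273069785533 tool F [-0.09 -0.19 -0.15] T [0.019 0.014 0.014]
```

```bash
for k in 1; do python3 steer.py '0,0.01,0,0,0,0
0,0.02,0,0,0,0
0,0.02,0,0,0,0' | tail -3; done; python3 f.py;  python3 steer.py '0,0.01,0,0,0,0
0,0.015,0,0,0,0
0,0.015,0,0,0,0' | tail -3; python3 f.py
```

```text
force: [0.0, 0.2, 0.0]
grip_width: 0.002
grip_force: 0.0
[547.19947306 335.54258151 197.10780914] -10.087355715823312 tool F [ 0.24 -0.03 -0.03] T [ 0.032  0.024 -0.01 ]
force: [-5.9, 0.2, 4.2]
grip_width: 0.001
grip_force: 2.9
[547.99560823 335.55179049 197.07640697] -10.072404885532286 tool F [-0.78 -5.83 -4.15] T [ 0.891 -0.116 -0.028]
```

In the tool's units: 1 mm is 0.01, 0.5 mm is 0.005.

```bash
python3 steer.py '0,0.005,0,0,0,0
0,0.01,0,0,0,0
0,0.01,0,0,0,0' | tail -3; python3 f.py;  python3 steer.py '0,-0.08,0,0,0,0
0,-0.25,0,0,0,0
-0.1,-0.3,-0.3,0,0,0
-0.4,-0.3,-0.7,0,0,0
-0.8,-0.2,-1.1,0,0,0
-1.1,0.2,-1.3,0,0,0
-1.1,0.35,-1.3,0,0,0
-1.1,0.35,-1.3,0,0,0' | head -2
python3 - <<'E'
from h import *
for n in('wrist','top','side'): cv2.imwrite(f'pics/{n}8.png',ctrl.capture(n)[:,:,::-1])
c=ctrl.calibration('wrist'); im=ctrl.capture('wrist'); p=(C:=np.array([610,348.4]))
cv2.imwrite('pics/c8.png',np.hstack([cv2.imread('pics/wrist8.png')[0:300,200:440][::1],cv2.resize(cv2.imread('pics/side8.png'),(400,300))]))
E
```

```text
force: [-10.6, -0.2, 6.9]
grip_width: 0.002
grip_force: 5.3
[548.44591699 335.56899979 197.03377763] -10.058368740430447 tool F [ -2.04 -10.46  -6.87] T [ 1.551 -0.234 -0.025]
time_s: 31.75
eef_pos: [566.4, 218.8, 328.1]
```

View pics/c8.png

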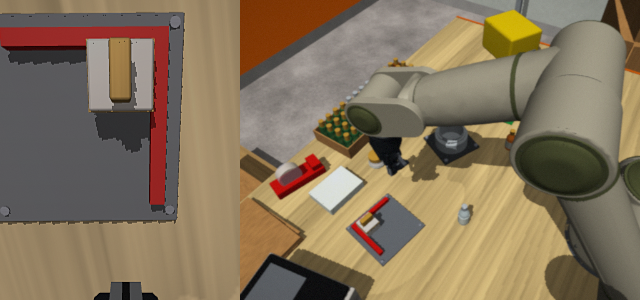

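The refill is square against both red rails, and the gripper is clear. Earlier views showed the lid and cap upright on the mat. Handing in.

```bash
python3 -c "
from rig import ctrl
print(ctrl.finish_job())"
```

```text
the job is handed in; nothing more can be done
None
```

The canister is apart and the job is handed in at about 32 s (no verdict came back): lid and inner cap are right way up on the mat, the refill is pushed square against both red stops, nothing fell, and I saw no bystander touched.

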